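# Stir the drying balls in the parcel room's moisture pan

### The job

The clay drying balls in the steel pan lie separated, large ones on one side and small ones on the other. Take the wooden stirrer by its handle and stir the balls round with its foot, so that each of them is shifted well away from its place and they end mixed: every large ball with a small one beside it, less than a small ball's width between them. Keep all the balls in the pan and the pan on its mat, do not touch the balls with the fingers, leave the parcel, tape and jar alone, and stand the stirrer back upright on its coaster.

Things in the scene. Friction and masses are not known exactly. Their poses are not given: they have to be found in the camera images.
- mat: round black rubber mat lying fixed on the table, 280 mm across, 3 mm thick; origin: centre of its underside
- pan: round open bare-steel pan standing loose on the mat (about 1.2 kg), no handles, 68 mm high, sides 4 mm thick: flat floor 5 mm thick and 122 mm across inside, sides flaring at about 45 degrees up to a height of 38 mm, then nearly upright to a rim 200 mm across; origin: centre of its underside, z up
- pan_in (a point): centre of the pan's inner floor, 5 mm above the pan's underside; pan's axes
- stirrer: stirrer standing loose and upright on the coaster, 206 mm tall, 150 g: a flat-bottomed round steel foot 30 mm across and 28 mm high, then a plain round wooden handle 20 mm across with a rounded top; origin: centre of the foot's flat underside, z along the handle to its top; round, so any grasp yaw serves; it stays upright by itself if set down level
- coaster: round cork coaster fixed on the table, 100 mm across, 6 mm thick, flat on top; origin: centre of its underside
- parcel: bystander: cardboard parcel with a paper band, 80 x 110 x 40 mm high, loose; origin: centre of its underside
- tape: bystander: roll of amber packing tape lying flat, 90 mm across, 48 mm high, loose; origin: centre of its underside
- glue: bystander: white jar, 56 mm across, 110 mm high, loose; origin: centre of its underside
- large0_center (a point): centre of one of three large clay balls (30 mm across, 24 g), lying loose on the pan's floor
- large1_center (a point): centre of one of three large clay balls (30 mm across, 24 g), lying loose on the pan's floor
- large2_center (a point): centre of one of three large clay balls (30 mm across, 24 g), lying loose on the pan's floor
- small0_center (a point): centre of one of six small clay balls (22 mm across, 11 g), same clay, lying loose on the pan's floor
- small1_center (a point): centre of one of six small clay balls (22 mm across, 11 g), same clay, lying loose on the pan's floor
- small2_center (a point): centre of one of six small clay balls (22 mm across, 11 g), same clay, lying loose on the pan's floor
- small3_center (a point): centre of one of six small clay balls (22 mm across, 11 g), same clay, lying loose on the pan's floor
- small4_center (a point): centre of one of six small clay balls (22 mm across, 11 g), same clay, lying loose on the pan's floor
- small5_center (a point): centre of one of six small clay balls (22 mm across, 11 g), same clay, lying loose on the pan's floor
Things that resemble listed ones, but are neither listed nor needed, are in the scene too. What is shaped like the part that bears large1_center but turquoise or yellow is not meant.

How it is judged:
By the outcome, as a careful person would: the job done as asked, in the order asked, and still so for the second after the job is handed in, with the robot touching nothing.
It also fails if it takes over 72 s, if anything falls off the work surface, if the arm or the gripper's body presses on something with over 40 N, if the wrist force passes 120 N, or if a joint passes its speed limit or range.

### The arm

A 7-joint arm with a two-finger parallel gripper is mounted at the origin on the work surface. World frame = base frame: x ahead of the robot, y to its left, z up, the work surface at z = 0. Lengths are in m, angles in rad, forces in N, time in s.
With the tool pointing down it reaches from about 0.4 to 0.85 m from the base axis. Payload 10.4 kg.
Tool frame: the origin (TCP) lies at the very end of the fingers, on their centre line; the grasp point (between the pads) lies 19 mm behind it; y points along the fingers, z is the direction in which the jaws open and shut, and the axes are right-handed (so a half turn about y gives the same grasp; the last joint's range is limited). The gripper opens to 87 mm and grips with 3 to 60 N. Pads are 19 mm wide; open, the fingers measure 117 mm over their backs; the gripper's body (75 mm by 190 mm) begins 51 mm behind the grasp point.
Start: joints at [1.077, 0.332, -0.065, 1.46, 0.022, 1.35, -0.088], TCP at [0.284, -0.557, 0.223] pointing down, gripper open.
Joint ranges: [-2.6, 2.6], [-0.5, 2.12], [-1.47, 1.34], [0.16, 2.42], [-1.27, 4.41], [0.06, 2.06], [-2.6, 2.6]. Speed limits (rad/s): [2.22, 2.22, 2.79, 2.79, 3.14, 3.14, 3.14].

### API

Orientations are given as [roll, pitch, yaw] about the fixed x, y, z axes, in that order (R = Rz(yaw) Ry(pitch) Rx(roll)).
In Python, from workcell import ctrl gives the robot as it stands.
- The arm moves only by the shell command python3 -m jog 'ROWS' [OPENING]. ROWS is JSON, a list of rows, each a list of 2 entries, a list of its own where there are three numbers: the shift along the world's x, y, z in m, then the turn about the world's z in rad. A call has 1 to 12 rows; each row is the pose to reach, as a shift and turn from the pose commanded when the call began; what a row does not reach only later rows make up. A row lasts 1/8 s, in which the tool goes at most 62.5 mm and 10.7 degrees, less where a joint would pass 70% of its speed; a pose out of reach is approached as far as the arm can. A call with a gripper value outside its range is refused whole. OPENING is the opening, from 0 (shut) to 1 (fully open), set as the call begins (- or left out, the last holds). The fingers move at their own pace and stop on an object; the grip force is fixed at half the most. Time passes only in rows, so rows that repeat a pose let the fingers close. It gives the time, the measured TCP pose, the force and the opening at its end, in the units of the state.
- ctrl.get_state(): the state, without advancing time (a new reading comes with each control period).
- ctrl.snapshot(name): name is "side" or "top" or "wrist"; returns a dict with "pixels" (480x640x3 uint8, red, green, blue), "intrinsics" (3x3 intrinsics, pixels), "eye" and "attitude" of the camera in the world. Camera axes: x right, y up, looking along -z (the intrinsics and any distortion apply to the point x, -y, -z); pixel columns grow to the right and rows downward; lengths in m; the calibration is good to about 2 mm. A picture is of the moment at which its call begins. There is no depth.
- ctrl.finish_job(): hands the job in, once; it reports no verdict.
The state is a dict: "time": time; "qpos": joint angles; "joint_vel": joint speeds; "tau": joint torques, N m; "position": TCP position; "tool_rot": TCP orientation; "ft_force": force on the tool from outside, world axes, zero at the start; "torque": the same for the moment, N m; "opening": finger opening in m.
Only numpy, scipy, OpenCV 4.12 (cv2) and the standard library are available. Lean on these libraries where they do the work, as an engineer would, in place of code of your own. Each camera call takes 0.05 s, during which the arm holds its last target. There are 200 camera calls.

## Working session

There is one attempt and no reset: what is moved stays moved. The work goes in short steps, Python scripts to look and compute and a shell command to move; the robot and the scene stay as the last step left them, time stands still between calls to the robot, and variables do not carry over. Pictures are saved under pics/ and viewed, about 8 in all and at most 12, crops included, and the job is handed in when it is done.

```bash
ls; mkdir -p pics; cat > h.py <<'E'
import numpy as np, cv2
from workcell import ctrl
def snap(n,f=None):
    s=ctrl.snapshot(n)
    if f: cv2.imwrite(f,cv2.cvtColor(s["pixels"],cv2.COLOR_RGB2BGR))
    return s
def rot(s):
    a=np.array(s["attitude"],float)
    if a.shape==(3,3): return a
    from scipy.spatial.transform import Rotation as R
    return R.from_euler("xyz",a).as_matrix()
def ray(s,u,v):
    K=np.array(s["intrinsics"]); d=np.linalg.solve(K,[u,v,1.])
    return np.array(s["eye"]),rot(s)@np.array([d[0],-d[1],-d[2]])
def onz(s,u,v,z):
    o,d=ray(s,u,v); return o+d*(z-o[2])/d[2]
def proj(s,p):
    c=rot(s).T@(np.array(p)-s["eye"]); q=np.array(s["intrinsics"])@[c[0],-c[1],-c[2]]; return q[:2]/q[2]
E
python3 - <<'E'
from h import *
for n in("top","side"):
    s=snap(n,f"pics/{n}0.png"); print(n,[ (k,s[k]) for k in s if k!="pixels"])
print(ctrl.get_state())
E
```

```text
pics
top [('intrinsics', array([[582.95996257,   0.        , 314.65950978],
       [  0.        , 582.95996257, 246.98567436],
       [  0.        ,   0.        ,   1.        ]])), ('eye', array([0.40799131, 0.00361776, 1.3285917 ])), ('attitude', array([ 0.17521533, -0.00491964, -1.54521523]))]
side [('intrinsics', array([[592.32586163,   0.        , 320.86980671],
       [  0.        , 592.32586163, 231.2952341 ],
       [  0.        ,   0.        ,   1.        ]])), ('eye', array([0.38821979, 0.86483268, 0.95967257])), ('attitude', array([ 0.7768457 ,  0.0048017 , -2.89234494]))]
{'time': 0.1, 'qpos': array([ 1.07740776,  0.33282229, -0.06470902,  1.46085478,  0.0215832 ,
        1.3499099 , -0.08850331]), 'joint_vel': array([ 2.29354265e-03, -1.60570529e-03,  3.08696822e-04, -1.81034720e-03,
       -1.37513988e-03,  5.34404428e-04,  6.35898242e-05]), 'tau': array([ 7.95002397e-04, -6.24541569e+01,  2.44224543e-02, -3.90718389e+01,
       -6.13577315e-02,  3.65584390e-02,  1.16104584e-04]), 'position': array([ 0.2833405 , -0.55669059,  0.22182624]), 'tool_rot': array([-1.57209540e+00, -3.95349140e-05, -2.67078337e+00]), 'ft_force': array([ 0.27255055, -0.35752878,  0.31800631]), 'torque': array([0.02312944, 0.02746626, 0.00629107]), 'opening': 0.08693865410732868}
```

View pics/top0.png

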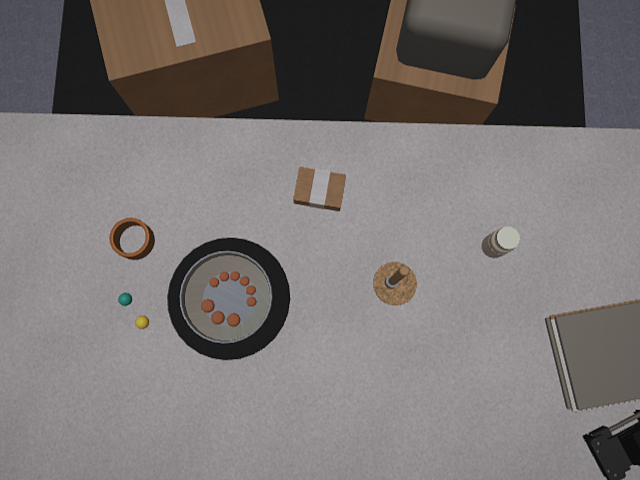

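View pics/side0.png

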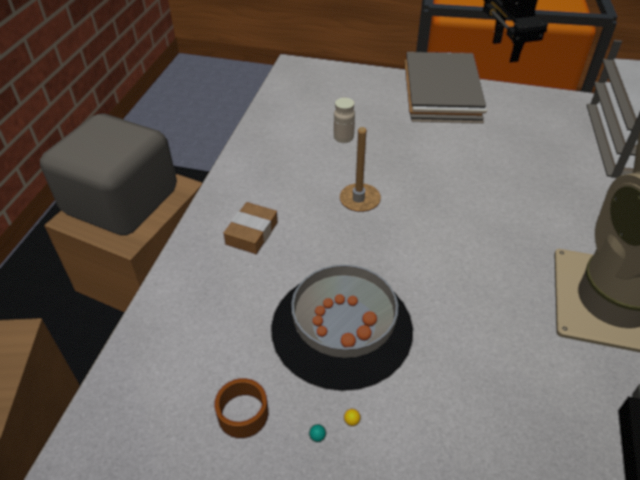

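Top view: pan at about (227,298), coaster at (395,283), small balls on the far side and large ones on the near side of the pan, with an empty centre. Side view: stirrer top (362,131), foot about (360,195).

```bash
cat >> h.py <<'E'
def balls(s,pc,zf=0.008):
    """reddish blobs near pan centre -> list (x,y,r_mm)"""
    hsv=cv2.cvtColor(s["pixels"],cv2.COLOR_RGB2HSV)
    m=((hsv[...,0]<13)&(hsv[...,1]>120)&(hsv[...,2]>60)).astype(np.uint8)
    dt=cv2.distanceTransform(m,cv2.DIST_L2,5)
    n,l,st,c=cv2.connectedComponentsWithStats(m)
    out=[]
    for i in range(1,n):
        if st[i,4]<15: continue
        p=onz(s,*c[i],zf+.013)
        if np.hypot(*(p[:2]-pc))<.1:
            z=np.linalg.norm(p-s["eye"])/s["intrinsics"][0,0]
            out.append((*c[i],*p[:2],np.sqrt(st[i,4]/np.pi)*z*1000,st[i,4]))
    return np.array(out)
E
python3 - <<'E'
from h import *
np.set_printoptions(suppress=True,precision=4)
s=snap("top"); t=snap("side")
def ell(s,m,z,name):
    cs=cv2.findContours(m.astype(np.uint8),0,cv2.CHAIN_APPROX_NONE)[0]; c=max(cs,key=cv2.contourArea)
    h=cv2.convexHull(c)[:,0].astype(float); P=np.array([onz(s,*p,z)[:2] for p in h])
    A=np.c_[2*P,np.ones(len(P))]; x=np.linalg.lstsq(A,(P**2).sum(1),rcond=None)[0]
    print(name,x[:2],"R",np.sqrt(x[2]+x[0]**2+x[1]**2)); return x[:2]
Y,X=np.mgrid[:480,:640]
for s_,nm,c,cc in((s,"top",(228,298,75),(395,283,30)),(t,"side",(343,327,85),(360,197,30))):
    hsv=cv2.cvtColor(s_["pixels"],cv2.COLOR_RGB2HSV)
    reg=np.hypot(X-c[0],Y-c[1])<c[2]
    ell(s_,reg&(hsv[...,2]<70),.003,nm+" mat")
    reg=np.hypot(X-cc[0],Y-cc[1])<cc[2]
    k=reg&(hsv[...,1]>70)&(hsv[...,0]<25)
    if nm=="side": k&=Y>182
    else: k&=~((X>384)&(Y<277)&(X>398)&(Y<274))
    ell(s_,k,.006,nm+" coaster")
pc=onz(s,226,297,.07)[:2]; print("pan",pc)
for s_ in(s,t): print(balls(s_,pc,.008))
for n,s_,b in(("t",s,(365,245,70,80)),("s",t,(325,120,80,100))):
    x,y,w,h=b; im=cv2.resize(cv2.cvtColor(s_["pixels"][y:y+h,x:x+w],4),None,fx=5,fy=5,interpolation=2); cv2.imwrite(f"pics/c{n}.png",im)
x,y,w,h=170,240,120,120
p=cv2.resize(cv2.cvtColor(s["pixels"][y:y+h,x:x+w],4),(500,500))
a=cv2.imread("pics/ct.png");b=cv2.imread("pics/cs.png")
ca=np.zeros((500,800,3),np.uint8); 
ca[:300,:262]=cv2.resize(a,(262,300)); ca[300:500,:160]=cv2.resize(b[:,:],(160,200)); ca[:,300:800]=p
cv2.imwrite("pics/crop1.png",ca)
E
```

```text
top mat [0.5215 0.196 ] R 0.1383480266064261
top coaster [ 0.5635 -0.1813] R 0.04895610409575448
side mat [0.521  0.1982] R 0.13719074841204484
side coaster [ 0.5627 -0.1785] R 0.049014434283449634
pan [0.5162 0.1916]
[[223.6935 275.9355   0.5678   0.2066  10.1571  62.    ]
 [234.4167 275.5167   0.5694   0.1825   9.9674  60.    ]
 [244.1034 280.5862   0.5585   0.1601   9.7696  58.    ]
 [213.7742 281.8226   0.5539   0.2282  10.1713  62.    ]
 [250.4576 289.5763   0.5386   0.1449   9.825   59.    ]
 [251.1905 301.2381   0.5124   0.1421  10.1325  63.    ]
 [207.2049 305.5574   0.5002   0.2399  14.2384 122.    ]
 [217.4634 317.3089   0.4747   0.2156  14.2362 123.    ]
 [233.121  319.5645   0.4707   0.1805  14.2362 124.    ]]
[[339.2    298.8923   0.538    0.1463   9.1502  65.    ]
 [352.1719 300.1719   0.5122   0.1432   9.0714  64.    ]
 [321.3199 316.2054   0.5622   0.1962  19.1317 297.    ]
 [366.3366 325.3954   0.4729   0.1962  19.2538 306.    ]
 [347.5986 339.6327   0.5008   0.2367  13.1077 147.    ]]
```

View pics/crop1.png

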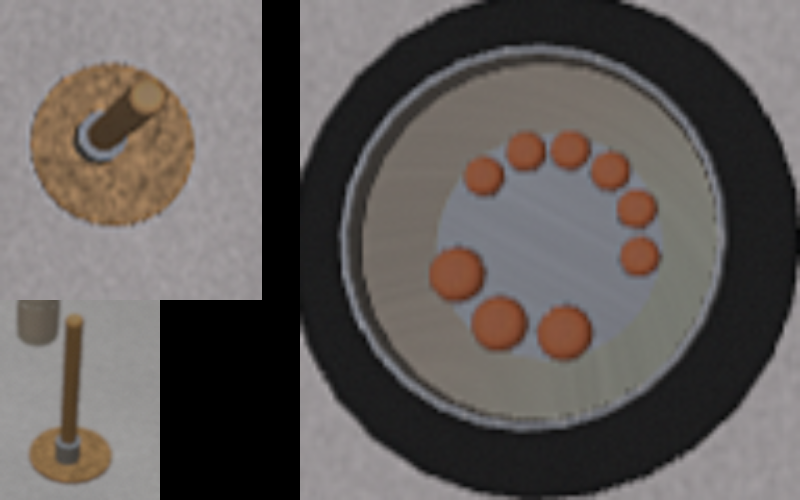

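Crop: stirrer foot is left of coaster centre, (≈392,282) in the top image, its top at (404.3,270.9); the balls form a ring along the floor's edge with the centre free.

```bash
python3 - <<'E'
from h import *
np.set_printoptions(suppress=True,precision=4)
s=snap("top"); t=snap("side")
a=ray(s,404.3,270.9); b=ray(t,362,131)
A=np.c_[a[1],-b[1]]; k=np.linalg.lstsq(A,b[0]-a[0],rcond=None)[0]
print("tri",a[0]+k[0]*a[1],b[0]+k[1]*b[1])
print("top@.21",onz(s,404.3,270.9,.21),onz(t,362,131,.21))
print("foot", onz(s,365+98/3.743,245+143/3.75,.020), "glue",onz(s,508,237,.11))
B=balls(s,np.array([.517,.193]))[:,2:4]
x=np.linalg.lstsq(np.c_[2*B,np.ones(9)],(B**2).sum(1),rcond=None)[0]; print("ring",x[:2],np.sqrt(x[2]+x[0]**2+x[1]**2))
E
```

```text
tri [ 0.565  -0.173   0.2003] [ 0.5647 -0.1731  0.2002]
top@.21 [ 0.5637 -0.1715  0.21  ] [ 0.5624 -0.1597  0.21  ]
foot [ 0.5615 -0.1716  0.02  ] glue [ 0.6563 -0.4085  0.11  ]
ring [0.5194 0.1922] 0.050600132566862834
```

```bash
python3 -m jog '[[[0,0,0.035],0],[[0.035,0.048,0.035],0],[[0.07,0.096,0.035],0],[[0.105,0.144,0.035],0],[[0.14,0.192,0.035],0],[[0.175,0.24,0.035],0],[[0.21,0.288,0.035],0],[[0.245,0.336,0.035],0],[[0.281,0.384,0.035],0],[[0.281,0.384,0.035],0],[[0.281,0.384,0.035],0]]' 1
python3 - <<'E'
from h import *
snap("wrist","pics/w1.png")
E
```

```text
time: 1.68
position: [0.5644, -0.1734, 0.2574]
tool_rot: [-1.571, -0.001, -2.671]
ft_force: [1.2, -1.0, 1.8]
opening: 0.087
```

View pics/w1.png

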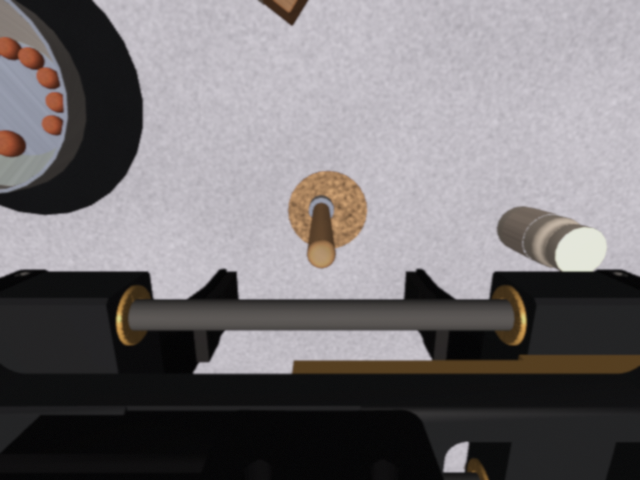

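Wrist view: handle centred between the jaws (column 320), top at (321,252), foot at (320,205). Checking its position with this nearer view.

```bash
python3 - <<'E'
from h import *
s=snap("wrist"); print(onz(s,321,254,.208),onz(s,320,206,.03),onz(s,327.5,209,.006), proj(s,[.5644,-.1734,.208]),proj(s,[.5644,-.1734,.03]))
E
```

```text
[ 0.56771386 -0.17381719  0.208     ] [ 0.56964937 -0.17167012  0.03      ] [ 0.56695397 -0.18349186  0.006     ] [318.18599365 257.97290341] [319.29946985 210.59153449]
```

Agrees within 4 mm. Descend and grip.

```bash
python3 -m jog '[[[0.002,0.001,-0.03],0],[[0.002,0.001,-0.06],0],[[0.002,0.001,-0.09],0],[[0.002,0.001,-0.105],0],[[0.002,0.001,-0.105],0],[[0.002,0.001,-0.105],0]]' 1
python3 -m jog '[[[0,0,0],0],[[0,0,0],0],[[0,0,0],0],[[0,0,0],0],[[0,0,0],0],[[0,0,0],0],[[0,0,0],0],[[0,0,0],0]]' 0
```

```text
time: 2.52
position: [0.5671, -0.1724, 0.1539]
tool_rot: [-1.569, 0.001, -2.671]
ft_force: [0.1, -0.0, 1.0]
opening: 0.0868
time: 3.52
position: [0.5665, -0.1721, 0.1525]
tool_rot: [-1.571, 0.0, -2.671]
ft_force: [0.3, 1.0, 0.2]
opening: 0.0193
```

```bash
python3 -m jog '[[[0,0,0.04],0],[[0,0,0.08],0],[[0,0,0.105],0],[[-0.008,0.06,0.105],0],[[-0.016,0.12,0.105],0],[[-0.024,0.18,0.105],0],[[-0.032,0.24,0.105],0],[[-0.04,0.3,0.105],0],[[-0.046,0.345,0.105],0],[[-0.0485,0.3645,0.105],0],[[-0.0485,0.3645,0.105],0],[[-0.0485,0.3645,0.105],0]]' 0
python3 - <<'E'
from h import *
s=snap("wrist","pics/w2.png");t=snap("side")
a=s["pixels"];b=cv2.resize(t["pixels"][140:400,220:480],(400,400))
cv2.imwrite("pics/w2c.png",cv2.cvtColor(np.hstack([cv2.resize(a,(400,300)),b[50:350]]),4))
E
```

```text
time: 5.03
position: [0.5183, 0.1911, 0.2573]
tool_rot: [-1.57, -0.001, -2.672]
ft_force: [0.1, -0.2, -2.8]
opening: 0.0192
```

View pics/w2c.png

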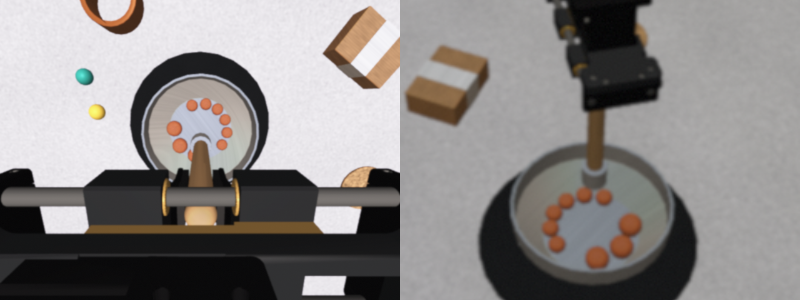

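Foot hangs over the pan's free centre. Lower it and move it into the far gap (angle ≈79°).

```bash
python3 -m jog '[[[0.001,0.001,-0.04],0],[[0.001,0.001,-0.08],0],[[0.001,0.001,-0.095],0],[[0.001,0.001,-0.0995],0],[[0.001,0.001,-0.0995],0],[[0.004,0.019,-0.0995],0],[[0.008,0.037,-0.0995],0],[[0.008,0.037,-0.0995],0]]' 0
```

```text
time: 6.12
position: [0.526, 0.2324, 0.1586]
tool_rot: [-1.572, 0.001, -2.668]
ft_force: [-0.2, -0.4, -1.3]
opening: 0.0191
```

```bash
python3 -m jog '[[[-0.013,0,-0.0015],0],[[-0.0255,-0.005,-0.0015],0],[[-0.0355,-0.013,-0.0015],0],[[-0.0425,-0.0245,-0.0015],0],[[-0.045,-0.0375,-0.0015],0],[[-0.043,-0.0505,-0.0015],0],[[-0.0365,-0.062,-0.0015],0],[[-0.0265,-0.0705,-0.0015],0],[[-0.0145,-0.0755,-0.0015],0],[[-0.001,-0.0755,-0.0015],0],[[0.0115,-0.071,-0.0015],0],[[0.0215,-0.063,-0.0015],0]]' 0
python3 - <<'E'
from h import *
s=snap("top");t=snap("side")
a=cv2.resize(s["pixels"][235:355,170:290],(400,400),interpolation=2);b=cv2.resize(t["pixels"][240:380,270:410],(400,400),interpolation=2)
cv2.imwrite("pics/s1.png",cv2.cvtColor(np.hstack([a,b]),4))
E
```

```text
time: 7.62
position: [0.5477, 0.1675, 0.1561]
tool_rot: [-1.572, -0.002, -2.67]
ft_force: [-3.6, 1.6, 1.1]
opening: 0.0196
```

View pics/s1.png

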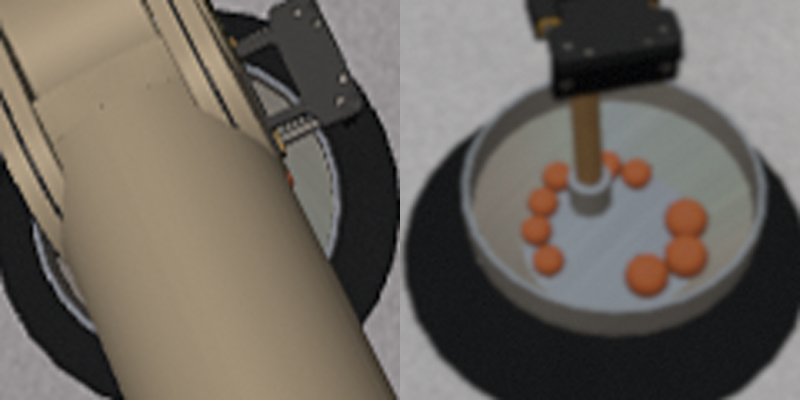

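Side view shows: at r = 38 mm the balls slipped past the foot (smalls still in an arc on the left, larges on the right at (650–685,215–275)); larger radius needed. Return to the gap at 79° and sweep the other way at r = 45 mm.

```bash
cat >> h.py <<'E'
def sb(t,C=(.519,.192)):
    """balls in side view by distance-transform peeling; prints x,y rel. to pan centre (mm), radius"""
    f=4; c=t["pixels"][230:390,260:420]; c=cv2.resize(c,None,fx=f,fy=f,interpolation=2)
    h=cv2.cvtColor(c,cv2.COLOR_RGB2HSV); m=((h[...,0]<11)&(h[...,1]>135)&(h[...,2]>70)).astype(np.uint8)
    out=[]
    for _ in range(12):
        d=cv2.distanceTransform(m,cv2.DIST_L2,5); _,r,_,p=cv2.minMaxLoc(d)
        if r<9: break
        cv2.circle(m,p,int(r*1.15)+1,0,-1)
        u,v=260+(p[0]+.5)/f,230+(p[1]+.5)/f
        q=onz(t,u,v,.008+.013); mm=r/f*np.linalg.norm(q-t["eye"])/t["intrinsics"][0,0]*1000
        L="L" if mm>12 else "s"; q=onz(t,u,v,.008+(.015 if L=="L" else .011))
        e=(q[:2]-C)*1000; out.append((L,*e)); print(L,np.round(e).astype(int),"r%.1f ang %d rad %d"%(mm,np.degrees(np.arctan2(e[1],e[0])),np.hypot(*e)))
    P=ctrl.get_state()["position"]; print("foot",np.round((P[:2]-C)*1000,1),round(P[2],4)); return out
E
python3 -m jog '[[[-0.02,0.02,0],0],[[-0.022,0.045,0],0],[[-0.02,0.069,0],0],[[-0.009,0.0655,0],0],[[0.001,0.059,0],0],[[0.009,0.05,0],0],[[0.014,0.0395,0],0],[[0.0165,0.028,0],0],[[0.0155,0.0165,0],0],[[0.012,0.0055,0],0],[[0.0055,-0.0045,0],0],[[-0.0035,-0.0125,0],0]]' 0
python3 - <<'E'
from h import *
t=snap("side");sb(t)
E
```

```text
time: 9.22
position: [0.5443, 0.153, 0.1569]
tool_rot: [-1.57, 0.001, -2.671]
ft_force: [-0.3, -0.9, -2.3]
opening: 0.0191
s [-53   6] r5.6 ang 173 rad 53
s [-47 -24] r5.0 ang -153 rad 52
s [-30  26] r4.9 ang 138 rad 39
foot [ 24.5 -40.4] 0.1568
```

```bash
sed -i 's/h\[...,0\]<11)&(h\[...,1\]>135)/h[...,0]<14)\&(h[...,1]>115)/' h.py
python3 - <<'E'
from h import *
t=snap("side");sb(t)
b=cv2.resize(t["pixels"][240:380,270:410],(560,560),interpolation=2)
cv2.imwrite("pics/s2.png",cv2.cvtColor(b,4))
h=cv2.cvtColor(t["pixels"][330:345,340:356],cv2.COLOR_RGB2HSV)
E
```

```text
L [-55  13] r13.5 ang 166 rad 56
L [-33  34] r13.2 ang 133 rad 47
s [-48 -22] r11.8 ang -155 rad 52
s [41 25] r9.0 ang 30 rad 48
s [-15 -29] r9.0 ang -117 rad 32
s [ 41 -43] r9.1 ang -46 rad 59
s [-22 -51] r8.8 ang -112 rad 55
s [44  2] r8.5 ang 2 rad 43
s [-37 -43] r6.2 ang -130 rad 57
s [109 184] r5.5 ang 59 rad 213
foot [ 25.1 -39.9] 0.1568
```

View pics/s2.png

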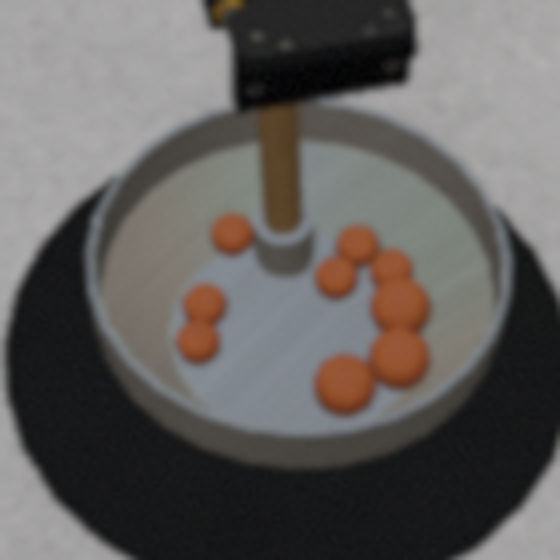

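Side view: larges at right (345,383),(400,357),(400,305) now abut smalls (392,268),(337,275),(357,243); two smalls lie at left (200,320), one beside the foot. Larges have moved little, so sweep them counter-clockwise.

```bash
python3 -m jog '[[[-0.02,0.035,0],0],[[-0.03,0.06,0],0],[[-0.033,0.085,0],0],[[-0.0445,0.0815,0],0],[[-0.0545,0.075,0],0],[[-0.0625,0.0665,0],0],[[-0.068,0.0555,0],0],[[-0.071,0.044,0],0],[[-0.07,0.032,0],0],[[-0.0665,0.0205,0],0],[[-0.06,0.0105,0],0],[[-0.0515,0.0025,0],0]]' 0
python3 - <<'E'
from h import *
t=snap("side");sb(t)
E
python3 -m jog '[[[0.011,-0.0055,0],0],[[0.0225,-0.0085,0],0],[[0.0345,-0.0075,0],0],[[0.046,-0.004,0],0],[[0.056,0.0025,0],0],[[0.064,0.011,0],0],[[0.0695,0.022,0],0]]' 0
python3 - <<'E'
from h import *
t=snap("side","pics/s3f.png");sb(t)
E
```

```text
time: 10.82
position: [0.4931, 0.1564, 0.1566]
tool_rot: [-1.571, 0.001, -2.671]
ft_force: [2.3, 2.5, -1.1]
opening: 0.0193
L [-15  27] r13.1 ang 119 rad 31
L [-47 -17] r13.1 ang -160 rad 50
s [-34 -53] r11.2 ang -123 rad 63
s [42 29] r9.2 ang 34 rad 50
s [44  6] r8.9 ang 7 rad 44
s [ 36 -14] r8.9 ang -21 rad 38
s [ 16 -28] r9.0 ang -61 rad 32
s [ 26 -49] r8.4 ang -62 rad 55
s [109 184] r5.5 ang 59 rad 213
foot [-24.7 -37.1] 0.1565
time: 11.75
position: [0.5624, 0.1794, 0.1565]
tool_rot: [-1.571, -0.0, -2.671]
ft_force: [-2.9, 0.6, -0.7]
opening: 0.0193
L [-10  27] r13.1 ang 110 rad 28
L [-47 -16] r13.3 ang -161 rad 49
L [-23 -35] r12.5 ang -122 rad 41
s [50 26] r9.7 ang 27 rad 55
s [58  2] r9.3 ang 1 rad 57
s [35  8] r9.0 ang 12 rad 35
s [34 43] r8.4 ang 51 rad 54
s [ 57 -22] r8.5 ang -20 rad 61
s [ -1 -49] r7.9 ang -91 rad 49
foot [ 43.7 -10.7] 0.1567
```

```bash
python3 -m jog '[[[0.0025,0.0105,0],0],[[0.001,0.0225,0],0],[[-0.004,0.0335,0],0],[[-0.011,0.043,0],0],[[-0.0205,0.0505,0],0],[[-0.0315,0.055,0],0],[[-0.0435,0.0565,0],0],[[-0.0555,0.055,0],0],[[-0.0665,0.0505,0],0],[[-0.076,0.043,0],0],[[-0.0835,0.0335,0],0],[[-0.088,0.0225,0],0]]' 0
python3 - <<'E'
from h import *
t=snap("side","pics/s4f.png");sb(t)
E
```

```text
time: 13.3
position: [0.4742, 0.201, 0.1572]
tool_rot: [-1.571, 0.002, -2.671]
ft_force: [3.7, -0.9, -0.3]
opening: 0.0194
L [-50  25] r13.3 ang 153 rad 56
L [-48 -15] r13.2 ang -162 rad 50
s [29 38] r9.2 ang 52 rad 47
s [ 9 46] r9.1 ang 79 rad 46
s [-31  45] r8.8 ang 125 rad 54
s [ -3 -48] r9.1 ang -93 rad 47
s [ 36 -18] r9.0 ang -26 rad 40
s [45 23] r8.9 ang 26 rad 50
s [109 184] r5.5 ang 59 rad 213
foot [-45.    7.2] 0.1569
```

```bash
python3 -m jog '[[[-0.001,-0.007,0],0],[[0.0005,-0.019,0],0],[[0.005,-0.03,0],0],[[0.0125,-0.0395,0],0],[[0.022,-0.047,0],0],[[0.033,-0.0515,0],0],[[0.045,-0.053,0],0],[[0.057,-0.0515,0],0],[[0.068,-0.047,0],0],[[0.0775,-0.0395,0],0]]' 0
python3 - <<'E'
from h import *
t=snap("side","pics/s5f.png");sb(t)
E
```

```text
time: 14.6
position: [0.5519, 0.1621, 0.157]
tool_rot: [-1.571, -0.001, -2.671]
ft_force: [-4.7, -1.2, 3.6]
opening: 0.0197
L [-50 -19] r13.3 ang -159 rad 53
L [-25 -46] r13.0 ang -118 rad 52
s [-52  11] r11.7 ang 168 rad 53
s [ 9 46] r9.3 ang 79 rad 46
s [53  1] r9.4 ang 1 rad 52
s [-32  44] r9.1 ang 126 rad 54
s [29 38] r9.1 ang 52 rad 47
s [45 23] r8.7 ang 27 rad 50
s [  0 -53] r8.8 ang -89 rad 53
foot [ 33.5 -28.6] 0.1568
```

Slow sweeps let balls slip round the foot. Use a faster sweep (~0.25 m/s, too slow for a ball to leave the pan).

```bash
sed -i 's/mm>12/mm>11/' h.py; python3 -m jog '[[[-0.0295,-0.0175,0],0],[[-0.06,-0.009,0],0],[[-0.078,0.0165,0],0],[[-0.075,0.048,0],0],[[-0.053,0.07,0],0],[[-0.0215,0.073,0],0],[[0.004,0.055,0],0],[[-0.0335,0.0285,0],0],[[-0.0335,0.0285,0],0]]' 0
python3 - <<'E'
from h import *
t=snap("side","pics/s6f.png");sb(t)
E
```

```text
time: 15.78
position: [0.5169, 0.1886, 0.156]
tool_rot: [-1.57, -0.001, -2.672]
ft_force: [0.1, -0.5, -1.2]
opening: 0.0196
L [-37  36] r13.2 ang 136 rad 51
L [-47 -31] r13.2 ang -146 rad 56
L [-42   4] r11.7 ang 174 rad 42
s [ 9 38] r9.1 ang 77 rad 38
s [-12  47] r9.1 ang 103 rad 48
s [41 33] r9.0 ang 38 rad 52
s [ 48 -18] r9.1 ang -20 rad 51
s [45  9] r8.9 ang 10 rad 46
s [109 184] r5.6 ang 59 rad 213
s [-14 -57] r6.0 ang -104 rad 58
foot [-1.1 -2.4] 0.1566
```

```bash
python3 -m jog '[[[0.012,-0.02,0.005],0],[[0.0245,-0.0415,0.005],0],[[0.038,-0.031,0.005],0],[[0.0475,-0.016,0.005],0],[[0.051,0.0005,0.005],0],[[0.0485,0.018,0.005],0],[[0.0405,0.0335,0.005],0],[[0.0275,0.045,0.005],0],[[0.0115,0.0515,0.005],0],[[-0.006,0.052,0.005],0],[[-0.0225,0.0465,0.005],0]]' 0
python3 - <<'E'
from h import *
t=snap("side","pics/s7f.png");sb(t)
E
```

```text
time: 17.2
position: [0.4945, 0.2378, 0.1621]
tool_rot: [-1.571, 0.002, -2.67]
ft_force: [3.7, -2.3, -0.5]
opening: 0.0196
L [-65  17] r12.9 ang 165 rad 67
L [-48  -9] r11.8 ang -168 rad 49
s [28 44] r9.1 ang 57 rad 52
s [ 2 28] r9.1 ang 86 rad 27
s [43 17] r8.9 ang 21 rad 46
s [109 184] r5.5 ang 59 rad 213
s [-55  35] r5.4 ang 147 rad 65
foot [-25.6  44.8] 0.1622
```

```bash
python3 -m jog '[[[-0.0115,-0.0115,0],0],[[-0.021,-0.0265,0],0],[[-0.0245,-0.043,0],0],[[-0.022,-0.0605,0],0],[[-0.014,-0.076,0],0],[[-0.001,-0.0875,0],0],[[0.015,-0.094,0],0],[[0.0325,-0.0945,0],0],[[0.049,-0.089,0],0],[[0.0256,-0.045,0],0],[[0.0256,-0.045,0],0]]' 0
python3 - <<'E'
from h import *
t=snap("side","pics/s8f.png");sb(t)
b=cv2.resize(t["pixels"][240:380,270:410],(560,560),interpolation=2)
cv2.imwrite("pics/s8.png",cv2.cvtColor(b,4))
E
```

```text
time: 18.62
position: [0.5195, 0.1946, 0.1608]
tool_rot: [-1.572, -0.002, -2.665]
ft_force: [1.4, -1.1, -1.9]
opening: 0.0195
L [-42  16] r13.1 ang 158 rad 44
L [41  1] r12.9 ang 1 rad 41
L [-32 -16] r12.8 ang -152 rad 35
s [-20  40] r9.4 ang 116 rad 44
s [ 9 36] r9.1 ang 76 rad 37
s [28 47] r9.1 ang 59 rad 54
s [37 27] r8.5 ang 35 rad 45
s [ 2 55] r7.1 ang 87 rad 55
s [109 184] r5.5 ang 59 rad 213
foot [1.6 0.2] 0.1607
```

View pics/s8.png

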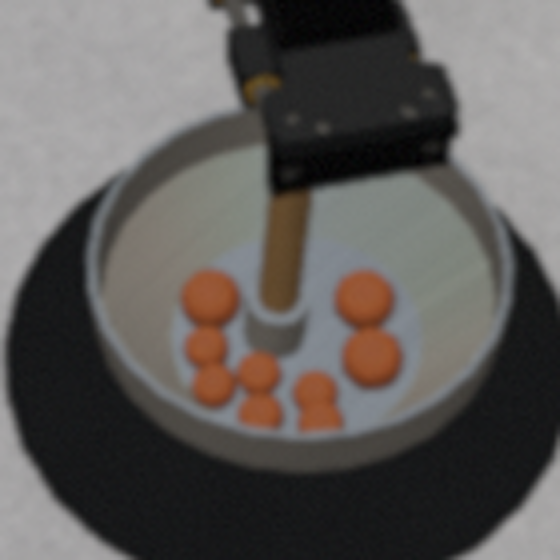

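Side view: one large (210,298) sits at the left, two at right (365,298),(370,357), six smalls bunched at the bottom (190–330,345–420). Good progress; one large has no small nearby yet. Sweep clockwise from the empty side.

```bash
python3 -m jog '[[[-0.001,-0.025,0],0],[[-0.0015,-0.05,0],0],[[-0.0185,-0.047,0],0],[[-0.034,-0.0385,0],0],[[-0.045,-0.025,0],0],[[-0.051,-0.009,0],0],[[-0.051,0.0085,0],0],[[-0.045,0.025,0],0],[[-0.034,0.038,0],0],[[-0.0185,0.047,0],0],[[-0.0015,0.05,0],0]]' 0
python3 - <<'E'
from h import *
t=snap("side","pics/s9f.png");sb(t)
E
```

```text
time: 20.05
position: [0.5195, 0.2418, 0.1612]
tool_rot: [-1.569, -0.002, -2.67]
ft_force: [-1.0, -4.1, -0.2]
opening: 0.0195
L [-51   5] r13.2 ang 174 rad 50
L [39 -2] r13.2 ang -2 rad 39
L [-34  58] r12.0 ang 119 rad 67
s [34 54] r9.4 ang 57 rad 63
s [25 21] r9.0 ang 39 rad 32
s [44 33] r9.0 ang 36 rad 54
s [11 65] r8.4 ang 80 rad 65
s [17 41] r8.2 ang 67 rad 44
s [-10  66] r8.1 ang 98 rad 66
foot [ 2.3 49.8] 0.161
```

```bash
python3 -m jog '[[[0.015,-0.003,0],0],[[0.03,-0.0115,0],0],[[0.041,-0.025,0],0],[[0.047,-0.041,0],0],[[0.047,-0.0585,0],0],[[0.041,-0.075,0],0],[[0.03,-0.0885,0],0],[[0.015,-0.097,0],0],[[-0.002,-0.1,0],0],[[-0.002,-0.05,0],0],[[-0.002,-0.05,0],0]]' 0
python3 - <<'E'
from h import *
t=snap("side","pics/s10f.png");sb(t)
E
```

```text
time: 21.48
position: [0.5171, 0.1946, 0.1623]
tool_rot: [-1.572, 0.003, -2.666]
ft_force: [-0.2, -0.3, -2.8]
opening: 0.0195
L [-45  42] r13.2 ang 136 rad 61
L [-52   7] r13.1 ang 172 rad 52
L [-29 -31] r13.2 ang -133 rad 41
s [-19  47] r9.4 ang 112 rad 50
s [25 58] r9.2 ang 66 rad 62
s [-6 65] r9.1 ang 95 rad 64
s [39 40] r9.0 ang 45 rad 55
s [-28  -4] r8.8 ang -171 rad 28
s [-52 -23] r6.4 ang -156 rad 57
s [109 184] r5.5 ang 59 rad 213
foot [-1.4  0.3] 0.162
```

```bash
python3 - <<'E'
from h import *
s=snap("side")
for f in("side0","s8f","s10f"):
    im=cv2.imread(f"pics/{f}.png"); v=im.max(2)[225:400,260:430]
    m=(v>75)
    b=[np.nonzero(~m[r])[0] for r in (60,75,85)]
    o=[]
    for r in(70,80,90):           # pan run on rows below upper rim
        row=m[r]; k=np.nonzero(row)[0]; # longest run
        runs=np.split(k,np.where(np.diff(k)>1)[0]+1); q=max(runs,key=len); o.append((q[0]+260,q[-1]+260))
    col=m[:,83]; k=np.nonzero(col)[0]; runs=np.split(k,np.where(np.diff(k)>1)[0]+1); q=max(runs,key=len); o.append(q[-1]+225)
    print(f,o)
print(proj(s,[.519,.192,.071]),proj(s,[.519,.202,.071]),proj(s,[.529,.192,.071]))
E
```

```text
side0 [(np.int64(300), np.int64(388)), (np.int64(296), np.int64(392)), (np.int64(293), np.int64(397)), np.int64(349)]
s8f [(np.int64(300), np.int64(429)), (np.int64(296), np.int64(397)), (np.int64(293), np.int64(397)), np.int64(321)]
s10f [(np.int64(305), np.int64(429)), (np.int64(299), np.int64(393)), (np.int64(293), np.int64(400)), np.int64(321)]
[344.01283811 303.04349734] [342.83431335 307.18732288] [338.82849223 302.01298786]
```

```bash
python3 - <<'E'
from h import *
a=cv2.imread("pics/side0.png")[240:380,270:410];b=cv2.imread("pics/s10f.png")[240:380,270:410]
cv2.imwrite("pics/cmp.png",np.hstack([cv2.resize(x,(400,400),interpolation=2) for x in(a,b)]))
E
```

```text
(no output)
```

View pics/cmp.png

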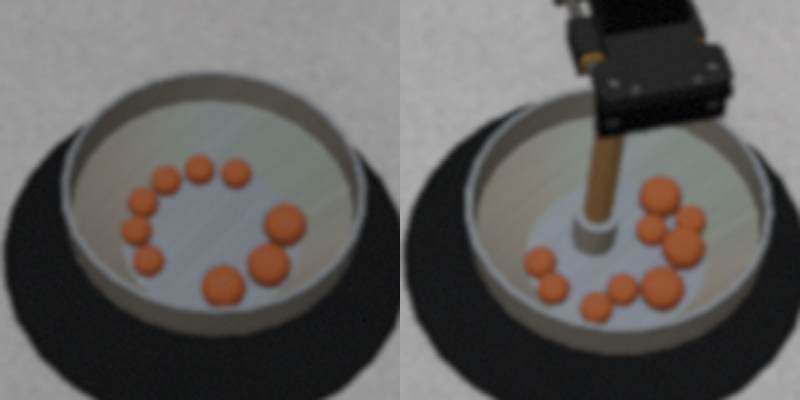

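Right (now) against left (start): pan shifted about 13 mm to +y and 7 mm to −x, still on the mat (C ≈ (.512,.205)); each large now touches a small, but large at (683,245) and smalls at (540,262),(553,288) lie near original places. One more counter-clockwise rotation about the new centre.

```bash
python3 -m jog '[[[0.022,0.001,0],0],[[0.043,0.002,0],0],[[0.042,0.018,0],0],[[0.0365,0.034,0],0],[[0.026,0.047,0],0],[[0.0115,0.055,0],0],[[-0.005,0.058,0],0],[[-0.0215,0.055,0],0],[[-0.036,0.047,0],0],[[-0.0465,0.034,0],0],[[-0.052,0.018,0],0],[[-0.052,0.002,0],0]]' 0
python3 - <<'E'
from h import *
t=snap("side","pics/s11f.png");sb(t,(.512,.205))
E
```

```text
time: 23.08
position: [0.4651, 0.1925, 0.1615]
tool_rot: [-1.571, -0.0, -2.671]
ft_force: [0.7, 0.5, -2.0]
opening: 0.0191
L [-51  -1] r13.3 ang -178 rad 50
L [-47 -48] r13.4 ang -134 rad 66
L [  0 -51] r13.1 ang -89 rad 51
s [-43  26] r9.4 ang 149 rad 50
s [-14  35] r9.1 ang 111 rad 38
s [43 -9] r9.0 ang -12 rad 43
s [116 171] r5.3 ang 55 rad 206
foot [-46.2 -15. ] 0.1614
```

```bash
python3 -m jog '[[[0.0045,-0.009,0],0],[[0.015,-0.022,0],0],[[0.0295,-0.03,0],0],[[0.046,-0.033,0],0],[[0.0625,-0.03,0],0],[[0.077,-0.022,0],0],[[0.046,0.015,0],0],[[0.046,0.015,0],0]]' 0
python3 - <<'E'
from h import *
t=snap("side","pics/s12f.png");sb(t,(.512,.205))
a=cv2.imread("pics/s11f.png")[240:380,270:410];b=cv2.imread("pics/s12f.png")[240:380,270:410]
cv2.imwrite("pics/cmp2.png",np.hstack([cv2.resize(x,(400,400),interpolation=2) for x in(a,b)]))
E
```

```text
time: 24.12
position: [0.5105, 0.212, 0.1616]
tool_rot: [-1.573, 0.001, -2.665]
ft_force: [0.9, 0.2, -1.9]
opening: 0.0195
L [-55   2] r13.7 ang 177 rad 55
L [ 17 -28] r13.1 ang -58 rad 32
L [-46 -28] r11.3 ang -148 rad 54
s [-42  25] r9.3 ang 149 rad 48
s [-39 -59] r9.7 ang -123 rad 70
s [-13  29] r9.1 ang 114 rad 32
s [52  6] r9.1 ang 6 rad 52
s [33 -6] r8.9 ang -10 rad 33
s [116 171] r5.5 ang 55 rad 206
s [-25 -47] r5.5 ang -117 rad 53
foot [-0.3  4.9] 0.1615
```

View pics/cmp2.png

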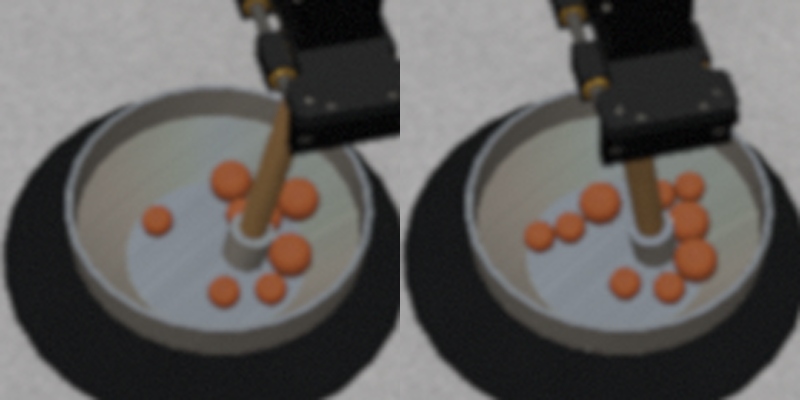

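Right (now): larges at (600,200),(690,222),(697,258), each touching a small; but smalls at (540,237),(570,227) may have ended near where smalls began, and the handle has pivoted somewhat in the pads (visibly leaning). One more counter-clockwise pass to carry those smalls on.

```bash
python3 -m jog '[[[0.012,-0.01,0],0],[[0.025,-0.0215,0],0],[[0.038,-0.033,0],0],[[0.046,-0.017,0],0],[[0.048,-0.001,0],0],[[0.0435,0.015,0],0],[[0.034,0.029,0],0],[[0.02,0.0385,0],0],[[0.004,0.043,0],0],[[-0.0125,0.041,0],0],[[-0.0275,0.034,0],0],[[-0.039,0.0225,0],0]]' 0
python3 - <<'E'
from h import *
t=snap("side","pics/s13f.png");sb(t,(.512,.205))
E
```

```text
time: 25.68
position: [0.4729, 0.2288, 0.1623]
tool_rot: [-1.566, 0.002, -2.672]
ft_force: [4.5, -5.9, 0.9]
opening: 0.0212
L [-48 -26] r13.5 ang -151 rad 54
L [51  3] r13.1 ang 2 rad 51
L [-55   6] r12.0 ang 174 rad 55
s [-49  29] r9.4 ang 149 rad 56
s [45 28] r9.2 ang 32 rad 52
s [ -5 -51] r8.7 ang -95 rad 50
s [-34  43] r8.2 ang 128 rad 55
s [15 53] r7.8 ang 74 rad 55
s [116 171] r5.5 ang 55 rad 206
foot [-40.1  22.3] 0.1621
```

```bash
python3 -m jog '[[[-0.0065,-0.0095,0],0],[[-0.008,-0.026,0],0],[[-0.0035,-0.042,0],0],[[0.006,-0.056,0],0],[[0.02,-0.0655,0],0],[[0.036,-0.07,0],0],[[0.0525,-0.068,0],0],[[0.0675,-0.061,0],0],[[0.079,-0.0495,0],0]]' 0
python3 - <<'E'
from h import *
t=snap("side","pics/s14f.png");sb(t,(.512,.205))
print(proj(t,[.512,.205,.071]))
E
```

```text
time: 26.85
position: [0.5523, 0.1813, 0.161]
tool_rot: [-1.571, -0.002, -2.672]
ft_force: [-3.6, 0.1, 1.9]
opening: 0.0196
L [53 14] r13.4 ang 14 rad 54
L [-53  -3] r13.3 ang -176 rad 53
L [-41 -35] r13.2 ang -139 rad 53
s [42 38] r9.4 ang 41 rad 56
s [-29  37] r9.2 ang 128 rad 47
s [-48  24] r9.1 ang 153 rad 54
s [-18 -51] r9.1 ang -109 rad 53
s [  1 -22] r8.9 ang -88 rad 22
s [13 54] r8.0 ang 75 rad 55
s [116 171] r5.6 ang 55 rad 206
foot [ 41.  -21.8] 0.1609
[346.14412868 309.1755169 ]
```

All nine visible and mixed, but two smalls are near original small positions. Another rotation pass, with photos part-way so I can track each ball.

```bash
cat > look.py <<'E'
from h import *
import sys
t=snap("side",f"pics/{sys.argv[1]}.png");sb(t,(.512,.205))
E
python3 -m jog '[[[0.007,0.0135,0],0],[[0.008,0.026,0],0],[[0.005,0.039,0],0]]' 0 | head -1; python3 look.py t1
python3 -m jog '[[[-0.006,0.011,0],0],[[-0.0145,0.0205,0],0],[[-0.0255,0.0275,0],0]]' 0 | head -1; python3 look.py t2
python3 -m jog '[[[-0.012,0.0035,0],0],[[-0.0245,0.0045,0],0]]' 0 ; python3 look.py t3
```

```text
time: 27.28
L [32 43] r13.7 ang 53 rad 54
L [-53  -3] r13.3 ang -176 rad 53
L [-41 -35] r13.2 ang -139 rad 53
s [-29  37] r9.3 ang 128 rad 47
s [-48  24] r9.3 ang 153 rad 54
s [ -2 -16] r8.9 ang -97 rad 16
s [-18 -51] r9.1 ang -109 rad 53
s [10 54] r7.8 ang 79 rad 54
s [-11  54] r7.1 ang 101 rad 54
s [116 171] r5.5 ang 55 rad 206
foot [43.6 18.6] 0.1617
time: 27.7
L [-55  -9] r13.5 ang -170 rad 55
L [-39 -37] r12.0 ang -136 rad 53
s [-2 50] r10.8 ang 92 rad 49
s [-43  28] r10.3 ang 146 rad 51
s [-23  44] r9.3 ang 117 rad 49
s [ -2 -16] r8.9 ang -97 rad 16
s [-58  16] r7.3 ang 164 rad 60
s [116 171] r5.6 ang 55 rad 206
s [-30  16] r4.4 ang 151 rad 33
s [-19 -45] r4.5 ang -113 rad 48
foot [16.7 45.2] 0.1618
time: 28.0
position: [0.507, 0.2519, 0.162]
tool_rot: [-1.569, 0.002, -2.672]
ft_force: [4.6, -3.8, 0.5]
opening: 0.0196
L [-55 -13] r13.3 ang -167 rad 56
s [-22  47] r10.2 ang 115 rad 51
s [-47  32] r9.4 ang 145 rad 57
s [-30   7] r9.1 ang 167 rad 30
s [-58  13] r8.7 ang 167 rad 59
s [ -4 -14] r7.0 ang -104 rad 14
s [-38 -33] r6.0 ang -139 rad 50
s [116 171] r5.5 ang 55 rad 206
s [-7 55] r4.9 ang 97 rad 55
s [-48 -39] r4.6 ang -140 rad 62
foot [-6.3 47.2] 0.1622
```

```bash
python3 -m jog '[[[-0.0105,-0.001,0],0],[[-0.022,-0.007,0],0],[[-0.031,-0.017,0],0]]' 0 ; python3 look.py t4
python3 -m jog '[[[0.003,0.003,0],0],[[0.01,0,0.03],0],[[0.01,0,0.07],0],[[0.01,0,0.1],0],[[0.01,-0.05,0.1],0],[[0.01,-0.11,0.1],0],[[0.02,-0.17,0.1],0],[[0.03,-0.23,0.1],0],[[0.03,-0.23,0.1],0],[[0.03,-0.23,0.1],0]]' 0
python3 - <<'E'
from h import *
s=snap("top","pics/t5top.png");t=snap("side","pics/t5f.png");sb(t,(.512,.205))
print("TOP");B=balls(s,np.array([.512,.205]));B[:,2:4]=(B[:,2:4]-[.512,.205])*1000;print(B.round(0)[:,2:])
x=cv2.resize(s["pixels"][235:365,165:295],(400,400),interpolation=2);y=cv2.resize(t["pixels"][120:400,210:490],(400,400),interpolation=2)
cv2.imwrite("pics/t5.png",cv2.cvtColor(np.hstack([x,y]),4))
E
```

```text
time: 28.42
position: [0.4757, 0.2352, 0.162]
tool_rot: [-1.57, 0.001, -2.671]
ft_force: [2.2, -2.2, 0.0]
opening: 0.0194
L [-54 -13] r13.4 ang -166 rad 55
L [-29  45] r11.8 ang 122 rad 53
s [-49  31] r9.4 ang 147 rad 57
s [-30   7] r9.2 ang 167 rad 30
s [-61  12] r8.5 ang 169 rad 61
s [-38 -34] r6.2 ang -138 rad 50
s [116 171] r5.5 ang 55 rad 206
s [-48 -41] r4.7 ang -139 rad 63
foot [-37.4  28.7] 0.1617
time: 29.72
position: [0.5056, 0.0068, 0.2611]
tool_rot: [-1.573, -0.0, -2.67]
ft_force: [0.3, 0.5, -2.0]
opening: 0.0195
L [-54 -12] r13.3 ang -167 rad 55
L [45  0] r13.0 ang 0 rad 44
L [-38 -40] r11.9 ang -133 rad 55
s [-45  32] r9.3 ang 144 rad 55
s [-57  14] r9.1 ang 166 rad 58
s [-30   7] r9.2 ang 167 rad 30
s [-20  28] r9.1 ang 126 rad 34
s [ -2 -16] r8.9 ang -97 rad 16
s [-16 -51] r8.4 ang -107 rad 53
s [116 171] r5.5 ang 55 rad 206
foot [  -6.4 -197.5] 0.2614
TOP
[[ 47.   1.  14. 121.]
 [ -1. -17.  10.  61.]
 [-19.  28.  10.  62.]
 [-43. -15.  27. 443.]
 [-29.   6.  10.  62.]]
```

View pics/t5.png

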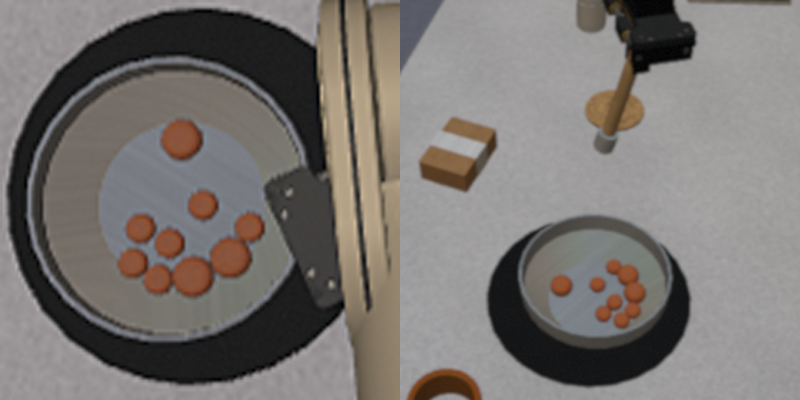

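Top view (left): one large alone at (181,139), a train small–large–large–small–small along the bottom (250,227)…(133,263), smalls at (202,205),(170,243),(141,228); pan well inside the mat. The lone large lacks a small neighbour, one small is close to an original place, and the stirrer leans in the pads. Measure the lean before a last fine stroke.

```bash
python3 - <<'E'
from h import *
t=snap("side","pics/tilt.png"); P=np.array(ctrl.get_state()["position"])
w=snap("wrist","pics/tiltw.png")
# foot centre seen: side pixel ; jaw axis j, pivot g; foot lies on plane perpendicular to jaw axis through pivot
j=np.array([.454,-.891,0]); x=np.array([.891,.454,0]); g=P+[0,0,.019]
for n,s in(("side",t),("wrist",w)):
    h=cv2.cvtColor(s["pixels"],cv2.COLOR_RGB2HSV)
    m=(h[...,1]<60)&(h[...,2]>40)&(h[...,2]<165)
    print(n,[ (d,proj(s,g-.151*np.array([0,0,np.cos(np.radians(d))])+.151*np.sin(np.radians(d))*x).round(1)) for d in(-20,-10,0,10,20)])
a=cv2.resize(t["pixels"][110:260,300:450],(400,400),interpolation=2);b=cv2.resize(w["pixels"],(400,300))
c=np.zeros((400,800,3),np.uint8);c[:,:400]=a;c[:300,400:]=b
cv2.imwrite("pics/tilt.png",cv2.cvtColor(c,4))
E
```

```text
side [(-20, array([396.2, 208.4])), (-10, array([383.9, 212.8])), (0, array([371.3, 215.7])), (10, array([358.8, 216.9])), (20, array([346.7, 216.4]))]
wrist [(-20, array([319.5, 287.2])), (-10, array([319.6, 258.5])), (0, array([319.6, 230.1])), (10, array([319.6, 201.6])), (20, array([319.6, 172.7]))]
```

View pics/tilt.png

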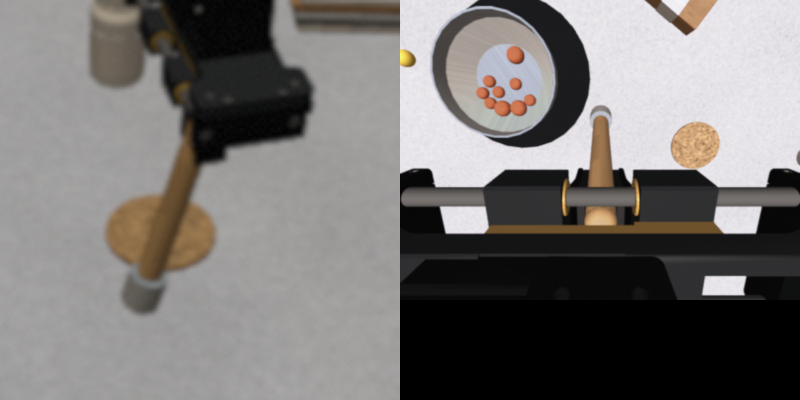

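Lean is ≈15°, so the foot sits about (+36,+18) mm from the TCP; accounted for from here. Lower the foot at pan point (18,−35), beside the small that must move.

```bash
python3 -m jog '[[[-0.004,0.05,0],0],[[-0.008,0.1,0],0],[[-0.0115,0.145,0],0],[[-0.0115,0.145,0],0],[[-0.0115,0.145,-0.04],0],[[-0.0115,0.145,-0.08],0],[[-0.0115,0.145,-0.099],0],[[-0.0115,0.145,-0.102],0],[[-0.0115,0.145,-0.102],0]]' 0
python3 look.py u1
python3 - <<'E'
from h import *
t=snap("side"); P=np.array(ctrl.get_state()["position"])
print(proj(t,P+[.036,.018,-.13]).round())
# grey foot: crop hsv check -> stirrer handle/foot boundary by brown mask lowest point
h=cv2.cvtColor(t["pixels"],cv2.COLOR_RGB2HSV)[230:390,260:420]
m=(h[...,0]>8)&(h[...,0]<22)&(h[...,1]>80)&(h[...,1]<180)&(h[...,2]<140)
ys,xs=np.nonzero(m); print("brown lowest",260+xs[ys>ys.max()-4].mean(),230+ys.max())
E
```

```text
time: 31.05
position: [0.4945, 0.1506, 0.1603]
tool_rot: [-1.571, 0.001, -2.671]
ft_force: [0.9, -0.5, -2.1]
opening: 0.0193
L [-54 -13] r13.2 ang -166 rad 55
L [44  0] r13.1 ang 0 rad 44
L [-37 -40] r11.6 ang -133 rad 54
s [-57  14] r9.4 ang 166 rad 58
s [-45  32] r9.1 ang 144 rad 55
s [-30   7] r9.2 ang 167 rad 30
s [-20  28] r9.1 ang 126 rad 34
s [ -3 -16] r9.1 ang -100 rad 16
s [-16 -51] r8.2 ang -107 rad 53
s [116 171] r5.5 ang 55 rad 206
foot [-17.3 -54.3] 0.1606
[340. 305.]
brown lowest 261.5 389
```

```bash
python3 -m jog '[[[-0.01,-0.001,0],0],[[-0.02,-0.003,0],0],[[-0.027,-0.008,0],0],[[-0.03,-0.012,0],0],[[-0.03,-0.012,0],0]]' 0; python3 look.py u2
python3 -m jog '[[[0.005,0,0.06],0],[[0.005,0,0.095],0],[[0.005,-0.05,0.095],0],[[0.005,-0.1,0.095],0],[[0.005,-0.1,0.095],0],[[0.005,-0.1,0.095],0]]' 0; python3 look.py u3
```

```text
time: 31.78
position: [0.4644, 0.1381, 0.1599]
tool_rot: [-1.57, 0.001, -2.671]
ft_force: [2.1, 2.4, 0.2]
opening: 0.0194
L [-55 -11] r13.4 ang -168 rad 55
L [44  0] r13.1 ang 0 rad 44
L [-39 -39] r11.9 ang -134 rad 55
s [-45  33] r9.4 ang 143 rad 55
s [-30   7] r9.2 ang 167 rad 30
s [-57  15] r9.1 ang 164 rad 59
s [-20  28] r9.1 ang 126 rad 34
s [-10 -11] r9.1 ang -133 rad 15
s [-23 -58] r5.4 ang -112 rad 62
foot [-47.6 -66.8] 0.1598
time: 32.58
position: [0.4685, 0.0386, 0.254]
tool_rot: [-1.572, -0.002, -2.671]
ft_force: [1.0, 0.4, -2.4]
opening: 0.0195
L [-55 -11] r13.5 ang -168 rad 55
L [44  0] r13.0 ang 0 rad 44
L [-40 -39] r11.8 ang -135 rad 55
s [-45  34] r9.4 ang 142 rad 56
s [-57  15] r9.1 ang 164 rad 58
s [-10 -10] r9.3 ang -136 rad 13
s [-30   7] r9.2 ang 167 rad 30
s [-20  28] r9.1 ang 126 rad 34
s [  5 -27] r9.1 ang -79 rad 27
s [116 171] r5.5 ang 55 rad 206
foot [ -43.4 -165.7] 0.2541
```

Small rolled inward to (5,−27). Now bring the lone large clockwise toward it: lower the foot at pan point (36,32).

```bash
python3 -m jog '[[[0.012,0.05,0],0],[[0.024,0.1,0],0],[[0.036,0.15,0],0],[[0.0415,0.179,0],0],[[0.0415,0.179,0],0],[[0.0415,0.179,-0.04],0],[[0.0415,0.179,-0.075],0],[[0.0415,0.179,-0.09],0],[[0.0415,0.179,-0.094],0],[[0.0415,0.179,-0.094],0]]' 0; python3 look.py v1
python3 -m jog '[[[0.0035,-0.006,0],0],[[0.0065,-0.012,0],0],[[0.01,-0.024,0],0],[[0.011,-0.036,0],0]]' 0; python3 look.py v2
```

```text
time: 33.88
position: [0.5111, 0.2177, 0.1616]
tool_rot: [-1.571, 0.001, -2.671]
ft_force: [0.0, -0.5, -1.8]
opening: 0.0193
L [-55 -11] r13.4 ang -168 rad 55
L [-40 -39] r11.8 ang -135 rad 55
s [-45  34] r9.4 ang 142 rad 56
s [-30   7] r9.4 ang 167 rad 30
s [-57  15] r9.1 ang 164 rad 59
s [-20  28] r9.1 ang 126 rad 34
s [-10 -10] r9.1 ang -136 rad 13
s [  5 -27] r9.1 ang -79 rad 27
s [116 171] r5.3 ang 55 rad 206
foot [-0.8 12.8] 0.1618
time: 34.42
position: [0.522, 0.1802, 0.1606]
tool_rot: [-1.571, -0.0, -2.671]
ft_force: [0.9, 0.3, -2.1]
opening: 0.0195
L [-55 -11] r13.4 ang -168 rad 55
L [-40 -39] r11.8 ang -135 rad 55
s [-45  34] r9.3 ang 142 rad 56
s [-57  15] r9.1 ang 164 rad 59
s [-30   7] r9.2 ang 167 rad 30
s [-20  28] r9.1 ang 126 rad 34
s [  5 -27] r9.2 ang -79 rad 27
s [-10 -10] r9.1 ang -136 rad 13
s [ 40 -35] r6.2 ang -41 rad 53
s [116 171] r5.5 ang 55 rad 206
s [ 35 -21] r4.5 ang -30 rad 41
foot [ 10.2 -26.7] 0.1604
```

```bash
python3 -m jog '[[[-0.001,-0.01,0],0],[[-0.001,-0.01,0],0],[[-0.004,-0.004,0.05],0],[[-0.004,-0.004,0.095],0],[[-0.004,-0.06,0.095],0],[[-0.004,-0.12,0.095],0],[[-0.004,-0.18,0.095],0],[[-0.004,-0.24,0.095],0],[[-0.004,-0.24,0.095],0],[[-0.004,-0.24,0.095],0]]' 0; python3 look.py v3
python3 - <<'E'
from h import *
s=snap("top","pics/v3top.png");B=balls(s,np.array([.512,.205]));B[:,2:4]=(B[:,2:4]-[.512,.205])*1000;print(B.round(0)[:,2:])
E
```

```text
time: 35.72
position: [0.5177, -0.0575, 0.2556]
tool_rot: [-1.571, 0.0, -2.67]
ft_force: [-0.5, 1.6, -2.0]
opening: 0.0191
L [-55 -11] r13.4 ang -168 rad 55
L [ 36 -38] r13.0 ang -46 rad 52
L [-40 -39] r11.8 ang -135 rad 55
s [-45  34] r9.4 ang 142 rad 56
s [-30   7] r9.4 ang 167 rad 30
s [-57  15] r9.1 ang 164 rad 59
s [-20  28] r9.1 ang 126 rad 34
s [-10 -10] r9.1 ang -136 rad 13
s [  5 -27] r9.1 ang -79 rad 27
foot [   5.7 -261.9] 0.2556
[[ 38. -39.  14. 123.]
 [  6. -27.  10.  63.]
 [ -9. -10.  10.  63.]
 [-19.  28.  10.  63.]
 [-29.   6.  10.  62.]
 [-47.  -7.  25. 380.]]
```

Both views agree: larges (37,−38), (−55,−11), (−40,−39) have smalls at gaps ≈8, 0 and 16 mm, and nothing sits near its start. Now measure the lean automatically and take the stirrer home.

```bash
cat > tilt.py <<'E'
from h import *
w=snap("wrist"); P=np.array(ctrl.get_state()["position"]); g=P+[0,0,.019]; x=np.array([.891,.454,0])
h=cv2.cvtColor(w["pixels"],cv2.COLOR_RGB2HSV)[:,312:328].mean(1)
pr=lambda d,L:proj(w,g-L*np.cos(np.radians(d))*np.array([0,0,1.])+L*np.sin(np.radians(d))*x)[1]
sat=h[:,1]; r=[k for k in range(60,265) if (sat[k:k+6]>75).all()]
top=r[0]; ds=np.arange(-30,31,.5); d=ds[np.argmin([abs(pr(q,.137)-top) for q in ds])]
print("brown starts row",top,"tilt",d,"sat",sat[top-12:top+8:2].round(), "foot bottom ctr",(g+np.sin(np.radians(d))*.165*x-[0,0,.165*np.cos(np.radians(d))]).round(4))
E
python3 tilt.py
```

```text
brown starts row 170 tilt 23.5 sat [ 25.  15.  10.  14.  12.  36. 101. 121. 124. 125.] foot bottom ctr [ 0.5764 -0.0269  0.1233]
```

```bash
python3 -m jog '[[[-0.004,-0.05,0],0],[[-0.008,-0.1,0],0],[[-0.011,-0.151,0],0],[[-0.011,-0.151,0],0],[[-0.011,-0.151,-0.04],0],[[-0.011,-0.151,-0.08],0],[[-0.011,-0.151,-0.1],0],[[-0.011,-0.151,-0.104],0],[[-0.011,-0.151,-0.104],0],[[-0.011,-0.151,-0.104],0]]' 0; python3 tilt.py
python3 -m jog '[[[0,0,-0.003],0],[[0,0,-0.006],0],[[0,0,-0.006],0],[[0,0,-0.006],0]]' 0
```

```text
time: 37.12
position: [0.5074, -0.2094, 0.1528]
tool_rot: [-1.569, 0.001, -2.67]
ft_force: [-0.7, 0.0, -1.8]
opening: 0.0198
brown starts row 101 tilt 30.5 sat [  9.   9.   8.   9.   9.  18.  98. 110. 112. 113.] foot bottom ctr [ 0.5819 -0.1715  0.0295]
time: 37.67
position: [0.507, -0.2098, 0.1464]
tool_rot: [-1.57, 0.001, -2.671]
ft_force: [-2.4, 0.8, 5.0]
opening: 0.0192
```

```bash
python3 -m jog '[[[0.0045,0.0025,0.001],0],[[0.009,0.0045,0.002],0],[[0.0135,0.007,0.003],0],[[0.018,0.009,0.0035],0]]' 0; python3 - <<'E'
from h import *
t=snap("side","pics/x1.png")
# handle lean in side view: brown handle between gripper and foot; line fit
h=cv2.cvtColor(t["pixels"],cv2.COLOR_RGB2HSV)
P=np.array(ctrl.get_state()["position"]); g=P+[0,0,.019]; x=np.array([.891,.454,0])
for d in(25,20,15,10,5,0):
    a=np.radians(d); print(d,[proj(t,g-L*np.cos(a)*np.array([0,0,1.])+L*np.sin(a)*x).round(1) for L in(.04,.137,.151)])
y0=int(proj(t,g-[0,0,.05])[1])
for y in range(y0,y0+60,6):
    row=h[y,320:400]; m=(row[:,2]<105)&(row[:,1]>60); print(y,np.nonzero(m)[0][[0,-1]]+320 if m.any() else None,end="; ")
for y in range(185,215,4):
    row=h[y,320:400]; m=(row[:,1]<55)&(row[:,2]<135); print("g",y,np.nonzero(m)[0][[0,-1]]+320 if m.any() else None,end="; ")
E
```

```text
time: 38.17
position: [0.525, -0.2002, 0.1489]
tool_rot: [-1.571, -0.0, -2.671]
ft_force: [-0.5, -0.6, -1.6]
opening: 0.0196
25 [array([372.8, 152.6]), array([353.9, 184.8]), array([351.3, 189.3])]
20 [array([374.2, 152.9]), array([358.3, 185.6]), array([356.2, 190.1])]
15 [array([375.6, 153. ]), array([362.9, 186.1]), array([361.2, 190.6])]
10 [array([377. , 153.1]), array([367.6, 186.1]), array([366.4, 190.7])]
5 [array([378.5, 153. ]), array([372.4, 185.9]), array([371.6, 190.4])]
0 [array([379.9, 152.9]), array([377.2, 185.3]), array([376.9, 189.7])]
156 [373 376]; 162 [370 373]; 168 [367 370]; 174 [365 367]; 180 [362 364]; 186 [359 363]; 192 [362 362]; 198 [355 359]; 204 None; 210 None; g 185 [353 355]; g 189 [352 363]; g 193 [350 361]; g 197 [353 358]; g 201 None; g 205 None; g 209 [348 373]; g 213 None;
```

```bash
python3 -m jog '[[[0,0,-0.003],0],[[0,0,-0.006],0],[[0,0,-0.006],0]]' 0; python3 -m jog '[[[0.0045,0.0025,0],0],[[0.009,0.0045,0],0],[[0.009,0.0045,0],0]]' 0; cat > foot.py <<'E'
from h import *
t=snap("side"); h=cv2.cvtColor(t["pixels"],cv2.COLOR_RGB2HSV)
P=np.array(ctrl.get_state()["position"]); g=P+[0,0,.019]; x=np.array([.891,.454,0])
# dark-side handle columns at two rows vs prediction of the handle axis
for d in(25,20,15,10,5,0,-5):
    a=np.radians(d); print(d,[proj(t,g-L*np.cos(a)*np.array([0,0,1.])+L*np.sin(a)*x).round(1).tolist() for L in(.06,.12)],end=" ")
print()
y0=int(proj(t,g-[0,0,.055])[1])
for y in range(y0,y0+24,4):
    m=(h[y,320:420,2]<105)&(h[y,320:420,1]>60); k=np.nonzero(m)[0]+320; print(y,k.min() if len(k) else None,k.max() if len(k) else None,end="; ")
E
python3 foot.py
```

```text
time: 38.6
position: [0.5256, -0.2011, 0.1459]
tool_rot: [-1.568, 0.002, -2.671]
ft_force: [-6.7, 0.9, 20.7]
opening: 0.0193
time: 38.98
position: [0.5355, -0.197, 0.1475]
tool_rot: [-1.566, 0.003, -2.671]
ft_force: [-8.5, 0.3, 29.7]
opening: 0.0191
25 [[364.2, 160.1], [352.6, 180.0]] 20 [[366.2, 160.5], [356.6, 180.7]] 15 [[368.3, 160.7], [360.6, 181.1]] 10 [[370.4, 160.8], [364.8, 181.2]] 5 [[372.6, 160.7], [369.0, 181.0]] 0 [[374.8, 160.5], [373.3, 180.5]] -5 [[377.0, 160.1], [377.5, 179.7]] 
158 368 372; 162 366 370; 166 365 369; 170 364 367; 174 362 365; 178 360 364;
```

Force feedback shows it is straightening (≈19°→16°). Continue rolling the TCP over the foot.

```bash
python3 -m jog '[[[0.0045,0.0025,0.0005],0],[[0.009,0.0045,0.001],0],[[0.0135,0.007,0.0015],0],[[0.0135,0.007,0.0015],0]]' 0;python3 foot.py;  python3 -m jog '[[[0.0045,0.0025,0.0003],0],[[0.009,0.0045,0.0005],0],[[0.009,0.0045,0.0005],0]]' 0;python3 foot.py
```

```text
time: 39.52
position: [0.5493, -0.19, 0.1489]
tool_rot: [-1.565, 0.004, -2.671]
ft_force: [-4.8, -0.1, 27.4]
opening: 0.0195
25 [[357.7, 160.6], [346.2, 180.5]] 20 [[359.7, 161.0], [350.2, 181.2]] 15 [[361.8, 161.2], [354.3, 181.6]] 10 [[363.9, 161.3], [358.4, 181.7]] 5 [[366.1, 161.2], [362.7, 181.5]] 0 [[368.3, 160.9], [367.0, 181.0]] -5 [[370.5, 160.5], [371.3, 180.2]] 
159 361 367; 163 360 366; 167 359 365; 171 359 364; 175 358 363; 179 356 361; time: 39.95
position: [0.5585, -0.1853, 0.1492]
tool_rot: [-1.566, 0.004, -2.671]
ft_force: [-3.7, 0.5, 24.7]
opening: 0.0194
25 [[353.3, 161.1], [341.9, 181.0]] 20 [[355.3, 161.5], [345.9, 181.7]] 15 [[357.4, 161.7], [350.0, 182.1]] 10 [[359.6, 161.8], [354.2, 182.2]] 5 [[361.8, 161.7], [358.5, 182.0]] 0 [[364.0, 161.5], [362.8, 181.5]] -5 [[366.2, 161.0], [367.1, 180.7]] 
159 358 364; 163 358 363; 167 357 362; 171 356 362; 175 355 361; 179 354 360;
```

```bash
python3 -m jog '[[[0.0045,0.0025,0],0],[[0.009,0.0045,0],0],[[0.0135,0.007,0],0],[[0.0135,0.007,0],0]]' 0;python3 foot.py;  python3 -m jog '[[[0.0025,0.0015,0],0],[[0.0045,0.0025,0],0],[[0.0045,0.0025,0],0]]' 0;python3 foot.py
```

```text
time: 40.5
position: [0.5722, -0.1781, 0.1489]
tool_rot: [-1.566, 0.005, -2.671]
ft_force: [-1.9, 0.1, 21.9]
opening: 0.0196
25 [[346.7, 162.3], [335.5, 182.2]] 20 [[348.7, 162.7], [339.5, 182.9]] 15 [[350.9, 162.9], [343.6, 183.3]] 10 [[353.0, 163.0], [347.9, 183.4]] 5 [[355.2, 162.9], [352.1, 183.2]] 0 [[357.4, 162.6], [356.4, 182.6]] -5 [[359.7, 162.2], [360.7, 181.8]] 
160 354 360; 164 353 359; 168 353 359; 172 353 359; 176 353 358; 180 352 358; time: 40.92
position: [0.5763, -0.1758, 0.1487]
tool_rot: [-1.566, 0.004, -2.671]
ft_force: [-2.0, -0.5, 19.4]
opening: 0.0197
25 [[344.7, 162.7], [333.5, 182.6]] 20 [[346.7, 163.1], [337.6, 183.3]] 15 [[348.9, 163.3], [341.7, 183.7]] 10 [[351.0, 163.4], [345.9, 183.8]] 5 [[353.2, 163.3], [350.2, 183.6]] 0 [[355.4, 163.0], [354.5, 183.1]] -5 [[357.7, 162.6], [358.8, 182.3]] 
161 353 359; 165 352 358; 169 352 358; 173 352 358; 177 352 357; 181 351 357;
```

```bash
python3 -m jog '[[[0.002,0.001,0],0],[[0.002,0.001,0],0],[[0.002,0.001,0.002],0],[[0.002,0.001,0.0045],0],[[0.002,0.001,0.0045],0]]' 0;python3 foot.py
```

```text
time: 41.6
position: [0.5758, -0.1739, 0.1492]
tool_rot: [-1.571, -0.0, -2.671]
ft_force: [-0.2, -0.4, -1.8]
opening: 0.0192
25 [[344.7, 163.1], [333.5, 183.0]] 20 [[346.7, 163.5], [337.5, 183.7]] 15 [[348.9, 163.7], [341.7, 184.1]] 10 [[351.0, 163.8], [345.9, 184.2]] 5 [[353.2, 163.7], [350.2, 184.0]] 0 [[355.5, 163.4], [354.5, 183.5]] -5 [[357.7, 163.0], [358.8, 182.7]] 
161 353 359; 165 353 359; 169 353 358; 173 352 358; 177 352 358; 181 352 358;
```

```bash
python3 -m jog '[[[0,0,-0.001],0],[[0,0,-0.0015],0],[[0,0,-0.0015],0]]' 0; python3 -m jog '[[[0,0,-0.0008],0],[[0,0,-0.0008],0]]' 0
```

```text
time: 42.02
position: [0.5763, -0.1739, 0.1486]
tool_rot: [-1.57, 0.0, -2.671]
ft_force: [-1.8, 0.7, 5.5]
opening: 0.0195
time: 42.28
position: [0.5765, -0.1739, 0.1486]
tool_rot: [-1.57, 0.001, -2.671]
ft_force: [-3.1, 1.2, 10.2]
opening: 0.0194
```

```bash
python3 -m jog '[[[0,0,0.0015],0],[[0,0,0.0015],0]]' 0; python3 -m jog '[[[0,0,0],0],[[0,0,0],0],[[0,0,0],0],[[0,0,0],0]]' 0.4;python3 foot.py
```

```text
time: 42.52
position: [0.5762, -0.174, 0.1487]
tool_rot: [-1.571, 0.0, -2.671]
ft_force: [-0.3, 0.3, 0.8]
opening: 0.0194
time: 43.02
position: [0.5761, -0.174, 0.1487]
tool_rot: [-1.571, -0.0, -2.671]
ft_force: [-0.1, -0.5, -0.5]
opening: 0.0349
25 [[344.6, 163.1], [333.4, 183.1]] 20 [[346.6, 163.5], [337.4, 183.8]] 15 [[348.7, 163.8], [341.6, 184.2]] 10 [[350.9, 163.8], [345.8, 184.3]] 5 [[353.1, 163.7], [350.1, 184.0]] 0 [[355.3, 163.5], [354.4, 183.5]] -5 [[357.5, 163.1], [358.7, 182.7]] 
161 353 359; 165 352 358; 169 352 358; 173 352 358; 177 352 358; 181 352 358;
```

Released and standing. Open fully, rise straight up and step back, then check.

```bash
python3 -m jog '[[[0,0,0],0],[[0,0,0],0],[[0,0,0],0],[[0,0,0.03],0],[[0,0,0.07],0],[[0,0,0.11],0],[[0,0,0.14],0],[[-0.03,-0.04,0.14],0],[[-0.07,-0.08,0.14],0],[[-0.11,-0.12,0.14],0],[[-0.13,-0.16,0.14],0],[[-0.13,-0.16,0.14],0]]' 1
python3 - <<'E'
from h import *
s=snap("top","pics/end.png");t=snap("side","pics/ends.png");sb(t,(.512,.205))
B=balls(s,np.array([.512,.205]));B[:,2:4]=(B[:,2:4]-[.512,.205])*1000;print(B.round(0)[:,2:])
h=cv2.cvtColor(t["pixels"],cv2.COLOR_RGB2HSV)
for y in range(125,200,6):
    m=(h[y,335:385,1]>75); k=np.nonzero(m)[0]+335; print(y,(k.min(),k.max()) if len(k) else None,end="; ")
print(); print("expect upright axis",[proj(t,[.576,-.174,z]).round(1).tolist() for z in(.212,.12,.034,.006)],[proj(s,[.576,-.174,z]).round(1).tolist() for z in(.212,.02)])
h=cv2.cvtColor(s["pixels"],cv2.COLOR_RGB2HSV)
# handle in top view: darker/more saturated pixels in the coaster area
for v in range(254,300,4):
    print(v,"".join("#" if h[v,u,2]<75 else "o" if (h[v,u,1]>70) else "." for u in range(365,425)))
# bystanders vs start
for f0,x in(("top0",s),("side0",t)):
    a=cv2.imread(f"pics/{f0}.png").astype(int); d=np.abs(a-cv2.cvtColor(x["pixels"],4).astype(int)).max(2)
    for n,p,hh in(("parcel",(.72,.04),.02),("tape",(.64,.415),.02),("glue",(.656,-.4085),.06)):
        u,v=proj(x,[*p,hh]).astype(int); w=d[max(0,v-30):v+30,max(0,u-30):u+30]; print(f0,n,(u,v),"changed px",int((w>40).sum()))
E
```

```text
time: 44.58
position: [0.4435, -0.3377, 0.2888]
tool_rot: [-1.57, -0.001, -2.677]
ft_force: [-0.1, 0.9, 0.2]
opening: 0.0868
L [-55 -11] r13.5 ang -168 rad 55
L [ 36 -38] r13.0 ang -46 rad 52
L [-40 -39] r11.8 ang -135 rad 55
s [-45  34] r9.4 ang 142 rad 56
s [-57  15] r9.1 ang 164 rad 59
s [-30   7] r9.2 ang 167 rad 30
s [-20  28] r9.1 ang 126 rad 34
s [-10 -10] r9.1 ang -136 rad 13
s [  5 -27] r9.1 ang -79 rad 27
s [116 171] r5.3 ang 55 rad 206
foot [ -65.7 -538.7] 0.2888
[[ 38. -39.  14. 123.]
 [  6. -27.  10.  63.]
 [ -9. -10.  10.  63.]
 [-19.  28.  10.  63.]
 [-29.   6.  10.  62.]
 [-47.  -7.  25. 381.]]
125 None; 131 (np.int64(353), np.int64(360)); 137 (np.int64(352), np.int64(360)); 143 (np.int64(354), np.int64(359)); 149 (np.int64(353), np.int64(359)); 155 (np.int64(353), np.int64(359)); 161 (np.int64(353), np.int64(358)); 167 (np.int64(353), np.int64(358)); 173 (np.int64(352), np.int64(358)); 179 (np.int64(352), np.int64(357)); 185 (np.int64(349), np.int64(369)); 191 (np.int64(342), np.int64(377)); 197 (np.int64(340), np.int64(379)); 
expect upright axis [[357.2, 125.5], [3
[... 491 characters left out ...]
oo##...#######...oooooooooooooooo.........
282 ........ooooooooooooooo##......ooooooooooooooooooooo........
286 .........ooooooooooooooooooooooooooooooooooooooooooo........
290 ..........ooooooooooooooooooooooooooooooooooooooooo.........
294 ............ooooooooooooooooooooooooooooooooooooo...........
298 ...............ooooooooooooooooooooooooooooooo..............
top0 parcel (np.int64(299), np.int64(212)) changed px 0
top0 tape (np.int64(134), np.int64(242)) changed px 0
top0 glue (np.int64(500), np.int64(241)) changed px 0
side0 parcel (np.int64(268), np.int64(245)) changed px 0
side0 tape (np.int64(246), np.int64(407)) changed px 0
side0 glue (np.int64(343), np.int64(118)) changed px 206
```

```bash
python3 -c "
from workcell import ctrl
print(ctrl.finish_job(), ctrl.get_state()['time'])"
```

```text
the job is handed in; nothing more can be done
the job is handed in; nothing more can be done
```

The balls are stirred and mixed, the stirrer is back upright on its coaster, and the job was handed in at about 45 s of the allowed 72 s.

**Last checks, side and top cameras**
- **Balls:** all nine are in the pan. The three large balls have their nearest small ones at gaps of about 8, 0 and 16 mm, all under the 22 mm limit.
- **Shift:** each ball now lies at least about 25 mm from where I believe it started. The balls of each size look alike, so I inferred which was which from the order of the sweeps. One large ball lies close to another large ball's starting place, so its shift depends on that inference.
- **Stirrer:** it stands within about 1–2° of upright. Its foot is about 15 mm off the coaster's centre, well inside the edge.
- **Bystanders:** parcel, tape and jar show no change in the top view. The side view flagged some changed pixels near the jar, which I put down to the stirrer's handle having moved in front of it.

**What went less well**
- The pan slid about 15 mm during stirring, but it is still on its mat.
- The stirrer tilted about 20° in the grip. I straightened it against the coaster, with about 30 N at the wrist, before releasing it.

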